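# Move the dried spice jars into the spice rack in the same order

### The job

Move the four spice jars from the wooden drying rack into the pockets of the steel spice rack, one to a pocket, keeping their order as counted from each rack's black knob: the jar that stood nearest the knob of the drying rack goes into the pocket nearest the knob of the spice rack, the second into the second pocket, and so on. Stand every jar upright on its pocket's floor and do not knock any jar over.

Things in the scene. Friction and masses are not known exactly. Their poses are not given: they have to be found in the camera images.
- jar_red: Empty glass spice jar with a red plastic lid under a thin steel wire clamp (the wire is only for looks). Upright round jar, 44 mm in diameter and 90 mm tall; the red lid is its top 22 mm, also 44 mm across. Loose, about 0.12 kg. Origin: centre of its underside; z up along the jar; its yaw means nothing.
- jar_yellow: Empty glass spice jar with a yellow plastic lid under a thin steel wire clamp (the wire is only for looks). Upright round jar, 44 mm in diameter and 90 mm tall; the yellow lid is its top 22 mm, also 44 mm across. Loose, about 0.12 kg. Origin: centre of its underside; z up along the jar; its yaw means nothing.
- jar_green: Empty glass spice jar with a green plastic lid under a thin steel wire clamp (the wire is only for looks). Upright round jar, 44 mm in diameter and 90 mm tall; the green lid is its top 22 mm, also 44 mm across. Loose, about 0.12 kg. Origin: centre of its underside; z up along the jar; its yaw means nothing.
- jar_blue: Empty glass spice jar with a blue plastic lid under a thin steel wire clamp (the wire is only for looks). Upright round jar, 44 mm in diameter and 90 mm tall; the blue lid is its top 22 mm, also 44 mm across. Loose, about 0.12 kg. Origin: centre of its underside; z up along the jar; its yaw means nothing.
- pad_red: Red drip pad, 56 x 62 x 3 mm, fixed in the drying rack under the place where the red-lidded jar stands at the start, with a red tab that sticks out over one long side of the rack, so it still shows that jar's old place after the jar is gone. Origin: centre of its underside; the jar stands 3 mm above it. It does not move.
- pad_yellow: Yellow drip pad, 56 x 62 x 3 mm, fixed in the drying rack under the place where the yellow-lidded jar stands at the start, with a yellow tab that sticks out over one long side of the rack, so it still shows that jar's old place after the jar is gone. Origin: centre of its underside; the jar stands 3 mm above it. It does not move.
- pad_green: Green drip pad, 56 x 62 x 3 mm, fixed in the drying rack under the place where the green-lidded jar stands at the start, with a green tab that sticks out over one long side of the rack, so it still shows that jar's old place after the jar is gone. Origin: centre of its underside; the jar stands 3 mm above it. It does not move.
- pad_blue: Blue drip pad, 56 x 62 x 3 mm, fixed in the drying rack under the place where the blue-lidded jar stands at the start, with a blue tab that sticks out over one long side of the rack, so it still shows that jar's old place after the jar is gone. Origin: centre of its underside; the jar stands 3 mm above it. It does not move.
- drying_rack: Drying rack: fixed wooden tray on the table, 285 mm long (x), 75 mm wide (y), walls 5 mm thick, 22 mm high, no dividers. Jar places in a row at x = -105, -35, 35, 105 mm; the jars start there in random order on their pads, undersides 8 mm above the table, up to 3 mm off centre. A black 28 mm ball knob (top 59 mm high) at x = +158 mm marks its knob end. Origin: centre of its underside.
- spice_rack: Spice rack: fixed steel tray on the table, empty, 285 mm long (x), 75 mm wide (y), walls 5 mm thick, 22 mm high, floor 5 mm thick; three dividers make four pockets, 65 x 65 mm inside, centred at x = -105, -35, 35, 105 mm. A black 28 mm ball knob (top 59 mm high) at x = -158 mm marks its knob end. Origin: centre of its underside. Only low things lie within 60 mm of the racks.

How it is judged (in metres and radians):
At the end, for the whole second after the job is handed in: Each jar stands released, upright (0.1 rad) and at rest on the floor (5 mm) of the spice rack pocket with the same number, counted from that rack's knob, as its pad has in the drying rack counted from that one's knob; within 15 mm of the pocket's centre along and across (((x of pad_red in the frame of drying_rack between -0.125 and -0.085 m and x of jar_red in the frame of spice_rack between 0.09 and 0.12 m) or (x of pad_red in the frame of drying_rack between -0.055 and -0.015 m and x of jar_red in the frame of spice_rack between 0.02 and 0.05 m) or (x of pad_red in the frame of drying_rack between 0.015 and 0.055 m and x of jar_red in the frame of spice_rack between -0.05 and -0.02 m) or (x of pad_red in the frame of drying_rack between 0.085 and 0.125 m and x of jar_red in the frame of spice_rack between -0.12 and -0.09 m)) and y of jar_red in the frame of spice_rack between -0.015 and 0.015 m and z of jar_red in the frame of spice_rack between 0 and 0.01 m and angle between each of jar_red, jar_yellow, jar_green, jar_blue's own z axis and vertical below 0.1 rad and linear speed of each of jar_red, jar_yellow, jar_green, jar_blue below 0.02 m/s and ((x of pad_yellow in the frame of drying_rack between -0.125 and -0.085 m and x of jar_yellow in the frame of spice_rack between 0.09 and 0.12 m) or (x of pad_yellow in the frame of drying_rack between -0.055 and -0.015 m and x of jar_yellow in the frame of spice_rack between 0.02 and 0.05 m) or (x of pad_yellow in the frame of drying_rack between 0.015 and 0.055 m and x of jar_yellow in the frame of spice_rack between -0.05 and -0.02 m) or (x of pad_yellow in the frame of drying_rack between 0.085 and 0.125 m and x of jar_yellow in the frame of spice_rack between -0.12 and -0.09 m)) and y of jar_yellow in the frame of spice_rack between -0.015 and 0.015 m and z of jar_yellow in the frame of spice_rack between 0 and 0.01 m and ((x of pad_green in the frame of drying_rack between -0.125 and -0.085 m and x of jar_green in the frame of spice_rack between 0.09 and 0.12 m) or (x of pad_green in the frame of drying_rack between -0.055 and -0.015 m and x of jar_green in the frame of spice_rack between 0.02 and 0.05 m) or (x of pad_green in the frame of drying_rack between 0.015 and 0.055 m and x of jar_green in the frame of spice_rack between -0.05 and -0.02 m) or (x of pad_green in the frame of drying_rack between 0.085 and 0.125 m and x of jar_green in the frame of spice_rack between -0.12 and -0.09 m)) and y of jar_green in the frame of spice_rack between -0.015 and 0.015 m and z of jar_green in the frame of spice_rack between 0 and 0.01 m and ((x of pad_blue in the frame of drying_rack between -0.125 and -0.085 m and x of jar_blue in the frame of spice_rack between 0.09 and 0.12 m) or (x of pad_blue in the frame of drying_rack between -0.055 and -0.015 m and x of jar_blue in the frame of spice_rack between 0.02 and 0.05 m) or (x of pad_blue in the frame of drying_rack between 0.015 and 0.055 m and x of jar_blue in the frame of spice_rack between -0.05 and -0.02 m) or (x of pad_blue in the frame of drying_rack between 0.085 and 0.125 m and x of jar_blue in the frame of spice_rack between -0.12 and -0.09 m)) and y of jar_blue in the frame of spice_rack between -0.015 and 0.015 m and z of jar_blue in the frame of spice_rack between 0 and 0.01 m); the robot touches nothing.
It fails at once if a jar is knocked over (tilted more than 0.6 rad) (angle between any of jar_red, jar_yellow, jar_green, jar_blue's own z axis and vertical above 0.6 rad).
It also fails if it takes over 122 s, if anything falls off the work surface, if the arm or the gripper's body presses on something with over 40 N, if the wrist force passes 120 N, or if a joint passes its speed limit or range.

### The arm

A 6-joint arm with a two-finger parallel gripper is mounted at the origin on the work surface. World frame = base frame: x ahead of the robot, y to its left, z up, the work surface at z = 0. Lengths are in mm, angles in degrees, forces in N, time in s.
With the tool pointing down it reaches from about 425 to 950 mm from the base axis. Payload 3.5 kg.
Tool frame: the origin (TCP) lies between the finger pads; the fingertips stand manip.finger_overhang ahead of it and the grasp point (between the pads) lies 2 mm behind it (manip.finger_overhang is the distance from the TCP to the fingertips, in mm); z points along the fingers, y is the line along which they close (so a half turn about z gives the same grasp; the last joint's range is limited). The gripper opens to 85 mm and grips with 20 to 120 N. Pads are 22 mm wide; open, the fingers measure 114 mm over their backs; the gripper's body (76 mm by 85 mm) begins 54 mm behind the grasp point. The pads swing forward as they close: fully open they stand 13 mm farther back than shut.
Start: joints at [57.754, 16.404, 90.338, -0, 73.258, -8.594], TCP at [270.757, 618.302, 248.325] pointing down, gripper open.
Joint ranges: [-158.93, 158.93], [-51.34, 127.21], [12.03, 142.37], [-87.48, 267.48], [13.55, 161.25], [-162.69, 162.69]. Speed limits (degrees/s): [159.86, 159.86, 180, 180, 180, 180].

### API

Orientations are given as [roll, pitch, yaw] about the fixed x, y, z axes, in that order (R = Rz(yaw) Ry(pitch) Rx(roll)).
In Python, from rig import manip gives the robot as it stands.
- The arm moves only by the shell command python3 -m pendant 'ROWS' [FORCE]. ROWS is JSON, a list of rows, each a list of 7 numbers: the closure, from 0 (fully open) to 1 (shut), then the shift along the tool's x, y, z in mm, then the turn, a rotation vector about the tool's x, y, z in rad. A call has 1 to 12 rows; each row is the pose to reach, as a shift and turn from the pose commanded when the call began, along the tool's axes at that moment; what a row does not reach only later rows make up. A row lasts 1/8 s, in which the tool goes at most 62.5 mm and 10.7 degrees, less where a joint would pass 70% of its speed; a pose out of reach is approached as far as the arm can. A call with a gripper value outside its range is refused whole. The fingers move at their own pace and stop on an object; FORCE is the grip in N (left out, the last holds). Time passes only in rows, so rows that repeat a pose let the fingers close. It gives the time, the measured TCP pose, the force, the opening and the grip force at its end, in the units of the state.
- manip.get_state(): the state, without advancing time (a new reading comes with each control period).
- manip.grab_frame(name): name is "scene" or "top" or "wrist"; returns a dict with "image" (400x640x3 uint8, red, green, blue), "range_z" (400x640 float32, mm along the optical axis (not along the pixel's ray), 0 where there is no reading), "vfov" (degrees; the focal length in pixels is half the picture's height over the tangent of half this angle, whatever the lens; pixels are square), "cx", "cy" (the principal point, pixels), "extrinsics" (4x4, takes a point from world to camera coordinates). Camera axes: x right, y down, z forward; pixel columns grow to the right and rows downward; lengths in mm; the calibration is good to about 2 mm. The wrist camera is an equidistant fisheye: a pixel r from the principal point sees the ray r / f radians off the axis. A picture is of the moment at which its call begins.
- manip.close_job(): hands the job in; it is judged then, once.
Trained networks look in a picture, given as the dict that the camera call returned (one of the last four; its "shot" number tells which), for a name from the list of things; names that differ only in an ending like _2 or _b are one class to them, and where a whole thing is asked for, a point or a joint stands for the part that bears it (a point fixed in the world has none). Each returns a list of dicts, best first, with "confidence" (0 to 1); they miss things now and then, are a little off and sometimes report something else, mostly with a low value. They report only what shows in the picture. A call takes as long as a camera call.
- manip.spot_in(picture, thing): "pixel" ([column, row] in pixels, amid what is visible of it).
- manip.landmark_of(picture, thing): "pixel" ([column, row] in pixels: a listed point, or the origin of a listed thing).
The state is a dict: "clock": time; "qpos": joint angles; "dq": joint speeds; "tau": joint torques, N m; "tcp_pos": TCP position; "orientation": TCP orientation; "wrist_force": force on the tool from outside, world axes, zero at the start; "ft_torque": the same for the moment, N m; "opening": finger opening in mm; "grip_force": force on a finger pad.
Only numpy, scipy, OpenCV 4.12 (cv2) and the standard library are available. Lean on these libraries where they do the work, as an engineer would, in place of code of your own. Each camera call takes 0.05 s, during which the arm holds its last target. There are 200 camera calls.

## Working session

There is one attempt and no reset: what is moved stays moved. The work goes in short steps, Python scripts to look and compute and a shell command to move; the robot and the scene stay as the last step left them, time stands still between calls to the robot, and variables do not carry over. Pictures are saved under pics/ and viewed, at most 14 in all, crops included, and the job is handed in when it is done.

```bash
mkdir -p pics; cat > h.py <<'E'
import numpy as np, cv2
from rig import manip
def grab(n): return manip.grab_frame(n)
def f_of(p): return 200/np.tan(np.radians(p["vfov"])/2)
def ray(p,px,fish=False):
    f=f_of(p); u=(px[0]-p["cx"])/f; v=(px[1]-p["cy"])/f
    if fish:
        r=np.hypot(u,v); d=np.array([u/r*np.sin(r),v/r*np.sin(r),np.cos(r)]) if r>1e-9 else np.array([0,0,1.])
    else: d=np.array([u,v,1.])
    E=np.array(p["extrinsics"]); R=E[:3,:3]; return -R.T@E[:3,3], R.T@d
def atz(p,px,z,fish=False):
    c,d=ray(p,px,fish); return c+d*(z-c[2])/d[2]
def bydepth(p,px,fish=False):
    c,d=ray(p,px,fish); E=np.array(p["extrinsics"]); dz=E[2,:3]@d
    x,y=int(round(px[0])),int(round(px[1])); w=p["range_z"][max(0,y-1):y+2,max(0,x-1):x+2]; w=w[w>0]
    return c+d*np.median(w)/dz if len(w) else None
def save(p,n): cv2.imwrite("pics/"+n,cv2.cvtColor(p["image"],cv2.COLOR_RGB2BGR))
E
cat > a.py <<'E'
from h import *
np.set_printoptions(precision=1,suppress=True)
print(manip.get_state(), manip.finger_overhang)
names=["jar_"+c for c in("red","yellow","green","blue")]+["pad_"+c for c in("red","yellow","green","blue")]+["drying_rack","spice_rack"]
for cam in("scene","top","wrist"):
    p=grab(cam); save(p,cam+"0.png"); fi=cam=="wrist"
    print(cam,p["vfov"],p["cx"],p["cy"],ray(p,(p["cx"],p["cy"]),fi))
    for n in names:
        for k,fn in(("spot",manip.spot_in),("lm",manip.landmark_of)):
            for r in fn(p,n)[:2]:
                px=r["pixel"]; inb=0<=px[0]<640 and 0<=px[1]<400
                print(n,k,round(r["confidence"],2),np.array(px),"depthpt",bydepth(p,px,fi) if inb else None,"z5",atz(p,px,5,fi))
E
python3 a.py
```

```text
{'clock': 0.0, 'qpos': array([57.8, 16.5, 90.4, -0. , 73.3, -8.6]), 'dq': array([ 0.1,  0. ,  0.1, -0.1,  0.1, -0. ]), 'tau': array([ -0. , -40.6, -29.3,  -0. ,   0. ,  -0. ]), 'tcp_pos': array([270.4, 617.8, 246.9]), 'orientation': array([-179.9,   -0. ,  156.3]), 'wrist_force': array([-0.2,  0.9, -0.4]), 'ft_torque': array([-0.,  0., -0.]), 'grip_force': 0.0, 'opening': 85.20279264243032} 17.0
scene 53.48184361771464 318.36361684450856 195.85836577306154 (array([1033.9, -169.4,  490.1]), array([-0.7,  0.2, -0.6]))
jar_red spot 0.56 [421.6 154.4] depthpt [506.5 179.3  76.5] z5 [415.3 239.6   5. ]
jar_red spot 0.45 [423.1 200.2] depthpt [573.9 156.6  27.1] z5 [551.9 172.2   5. ]
jar_red lm 0.66 [417.8 173.8] depthpt [508.3 178.4  33.5] z5 [475.5 200.1   5. ]
jar_yellow spot 0.89 [400.8 133.6] depthpt [434.7 170.8  79.9] z5 [325.3 232.9   5. ]
jar_yellow lm 0.55 [399.1 155.1] depthpt [437.6 172.9  30.6] z5 [404.3 192.    5. ]
jar_green spot 0.64 [472.9 202.6] depthpt [647.5 196.9  73.8] z5 [583.6 257.5   5. ]
jar_green lm 0.88 [467.2 225.9] depthpt [650.  198.8  23.9] z5 [634.5 213.7 
[... 3864 characters left out ...]
2   5. ]
pad_blue spot 0.7 [173.6 377.6] depthpt [538.7 182.3   9.3] z5 [542.7 176.9   5. ]
pad_blue spot 0.47 [ 58.7 357.6] depthpt [ 435.9 -187.4    6.6] z5 [ 437.  -191.1    5. ]
pad_blue lm 0.63 [185.9 377.9] depthpt [539.7 218.6  14.4] z5 [548.7 207.3   5. ]
drying_rack spot 0.66 [183.2 389. ] depthpt [543.4 219.3  41.2] z5 [580.8 172.6   5. ]
drying_rack spot 0.6 [179.  368.1] depthpt [505.1 231.7  20.9] z5 [518.9 212.9   5. ]
drying_rack lm 0.83 [177.7 367. ] depthpt [501.8 231.   20.9] z5 [515.4 212.2   5. ]
spice_rack spot 0.81 [ 57.1 358. ] depthpt [ 436.2 -197.9    7. ] z5 [ 437.5 -202.5    5. ]
spice_rack lm 0.74 [ 83.3 382.8] depthpt [233.  562.4 335.9] z5 [ 531.6 -180.7    5. ]
```

View pics/top0.png

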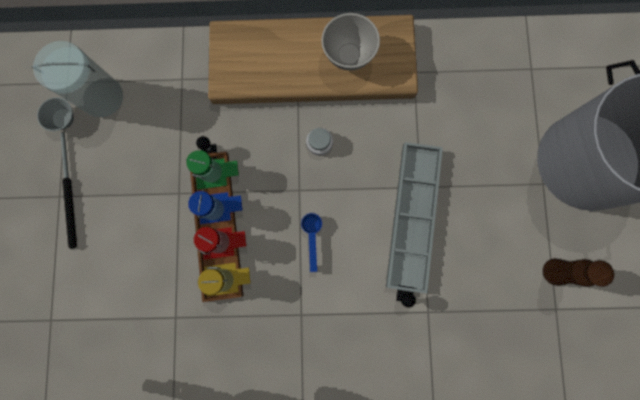

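View pics/scene0.png

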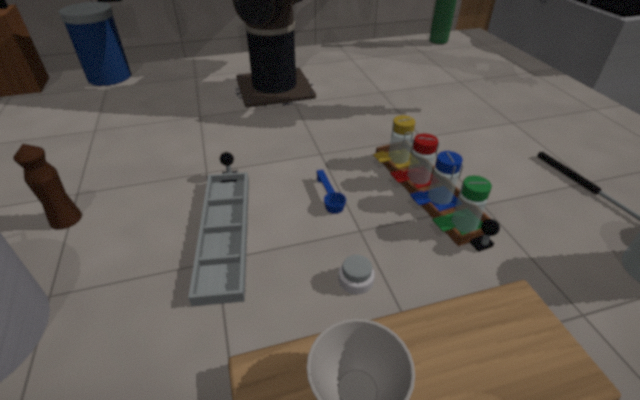

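The drying rack (top image, about x 190–245) has its knob at the far end at pixel (205,143). From the knob the jars run green (200,165), blue (204,206), red (210,240), yellow (213,282). The spice rack's knob is at its near end at (405,298). So green goes to the nearest pocket, then blue, red, and yellow in the farthest. Next I'll measure precisely.

```bash
cat > m.py <<'E'
from h import *
np.set_printoptions(precision=1,suppress=True)
def cloud(p):
    f=f_of(p); z=p["range_z"].astype(float); v,u=np.mgrid[0:400,0:640]
    P=np.stack([(u-p["cx"])/f*z,(v-p["cy"])/f*z,z],-1); E=np.array(p["extrinsics"])
    W=(P-E[:3,3])@E[:3,:3]; W[z<=0]=np.nan; return W
HUE={"red":(-8,8),"yellow":(22,34),"green":(50,80),"blue":(100,125)}
def huemask(p,c):
    h=cv2.cvtColor(p["image"],cv2.COLOR_RGB2HSV).astype(int); H=h[...,0].copy()
    if c=="red": H[H>170]-=180
    return (H>=HUE[c][0])&(H<=HUE[c][1])&(h[...,1]>110)&(h[...,2]>50)
def tri(a,b):
    (c1,d1),(c2,d2)=a,b; A=np.stack([d1,-d2],1); s=np.linalg.lstsq(A,c2-c1,rcond=None)[0]
    q1,q2=c1+s[0]*d1,c2+s[1]*d2; return (q1+q2)/2,np.linalg.norm(q1-q2)
def lids(cams):
    out={}
    for c in HUE:
        L=[]
        for n,p in cams.items():
            W=cloud(p); m=huemask(p,c)&(W[...,2]>84)&(W[...,2]<115)&(W[...,0]<720)
            nn,lab,st,_=cv2.connectedComponentsWithStats(m.astype(np.uint8)); 
            if nn<2: print(c,n,"none"); continue
            m=lab==1+np.argmax(st[1:,4]); top=m&(W[...,2]>np.nanpercentile(W[m][:,2],80)-4)
            v,u=np.nonzero(top); (cu,cv_),r=cv2.minEnclosingCircle(np.stack([u,v],1).astype(np.float32)); px=(cu,cv_) 
            zt=np.median(W[top][:,2]); q=atz(p,px,zt); L.append(ray(p,px)); out[c,n]=q
            xy=W[top][:,:2]; print(c,n,"n",top.sum(),"px",np.array(px),"ztop",zt,"ctr",q[:2],"ext",np.nanmax(xy,0)-np.nanmin(xy,0),"boxctr",(np.nanmax(xy,0)+np.nanmin(xy,0))/2)
        if len(L)==2: print("   tri",*tri(*L))
def rack(p,name,box):
    W=cloud(p); x0,x1,y0,y1=box
    m=(W[...,2]>15)&(W[...,2]<28)&(W[...,0]>x0)&(W[...,0]<x1)&(W[...,1]>y0)&(W[...,1]<y1)
    m=cv2.morphologyEx(m.astype(np.uint8),cv2.MORPH_CLOSE,np.ones((3,3)))
    nn,lab,st,_=cv2.connectedComponentsWithStats(m); m=(lab==1+np.argmax(st[1:,4]))&(W[...,2]>10)
    r=cv2.minAreaRect(W[m][:,:2].astype(np.float32)); print(name,"n",m.sum(),"z",np.median(W[m][:,2]),r); return r
E
python3 - <<'E'
from m import *
cams={n:grab(n) for n in("scene","top")}
lids(cams)
for n,p in cams.items():
    rack(p,n+" spice",(350,720,-270,-120)); rack(p,n+" dry",(350,700,120,260))
    W=cloud(p); k=(W[...,2]>35)&(W[...,2]<70)&(W[...,1]<-120)&(W[...,1]>-260)&(W[...,0]>330)&(W[...,0]<460); print("knob spice",k.sum(),np.nanmedian(W[k],0))
    m=(W[...,1]<-120)&(W[...,1]>-260)&(W[...,0]>400)&(W[...,0]<660); print("floor z",[round(float(np.nanmedian(W[m&(abs(W[...,2]-a)<b)][:,2])),1) for a,b in((5,4),(22,4))])
E
```

```text
red scene n 236 px [425.5 141. ] ztop 100.03640816044869 ctr [499.8 186.2] ext [40.8 40.6] boxctr [494.3 189.7]
red top n 437 px [205.5 238.5] ztop 98.17620225070695 ctr [492.9 191.8] ext [40.7 41.2] boxctr [493.2 192.2]
   tri [492.8 191.9  94.9] 1.7952789115305092
yellow scene n 185 px [404. 121.] ztop 100.05701023751 ctr [423.3 180. ] ext [43.6 40.3] boxctr [420.3 180.6]
yellow top n 462 px [210.  281.2] ztop 98.0337022175619 ctr [419.3 182.7] ext [41.  41.5] boxctr [419.8 183.3]
   tri [419.2 182.6  97.4] 0.5277745184687661
green scene n 295 px [476.9 184.3] ztop 99.80629368748671 ctr [635.2 204.5] ext [39.4 39.1] boxctr [633.9 205.5]
green top n 371 px [197.9 161.1] ztop 98.21299272069759 ctr [632.1 208. ] ext [40.7 40.3] boxctr [632.5 208. ]
   tri [632.1 208.   96.8] 1.0014530767407384
blue scene n 267 px [449.  159.3] ztop 99.80322985159289 ctr [562.5 197.6] ext [40.1 40.9] boxctr [559.1 201. ]
blue top n 421 px [200.  202.9] ztop 98.14615792225904 ctr [556.1 202.7] ext [43.  39.9] boxctr [556.3 203. ]
   tri [556.3 203.1  94.7] 1.2605638240277015
scene spice n 2179 z 22.252795235325088 ((521.2052612304688, -190.06069946289062), (75.3763198852539, 309.33477783203125), 80.3975830078125)
scene dry n 1815 z 24.44377618287497 ((526.37939453125, 174.192138671875), (287.47100830078125, 74.02584838867188), 6.810525417327881)
knob spice 163 [ 384.7 -165.4   54. ]
floor z [4.2, 23.0]
top spice n 1467 z 21.04138683903149 ((533.658447265625, -190.61911010742188), (76.01014709472656, 285.51898193359375), 80.38607025146484)
top dry n 1320 z 24.067876835175028 ((524.7376708984375, 170.86398315429688), (93.03203582763672, 291.0716857910156), 88.4039077758789)
knob spice 192 [ 378.7 -162.4   54.9]
floor z [4.5, 21.3]
```

```bash
cat > go.py <<'E'
import sys,json; from h import *
from scipy.spatial.transform import Rotation as R
s=manip.get_state(); x,y,z,yaw=map(float,sys.argv[1:5])
R0=R.from_euler("xyz",s["orientation"],degrees=True); R1=R.from_euler("xyz",[180,0,yaw],degrees=True)
print("shift",np.round(R0.inv().apply(np.array([x,y,z])-s["tcp_pos"]),1),"turn",np.round((R0.inv()*R1).as_rotvec(),3), "tcp",np.round(s["tcp_pos"],1),np.round(s["orientation"],1),"t",s["clock"])
E
python3 go.py 632.2 208 200 186.8
```

```text
shift [-495.7 -230.8   48.3] turn [-0.     0.    -0.531] tcp [270.8 618.3 248.3] [-180.     0.   156.3] t 3.25
```

```bash
python3 -m pendant '[[0,-50,-23,5,0,0,-0.05],[0,-100,-46,10,0,0,-0.1],[0,-150,-70,15,0,0,-0.16],[0,-200,-93,20,0,0,-0.21],[0,-250,-116,24,0,0,-0.27],[0,-300,-140,29,0,0,-0.32],[0,-350,-163,34,0,0,-0.37],[0,-400,-186,39,0,0,-0.43],[0,-450,-210,44,0,0,-0.48],[0,-496,-231,48,0,0,-0.531],[0,-496,-231,48,0,0,-0.531],[0,-496,-231,48,0,0,-0.531]]' 40; python3 go.py 632.2 208 78 186.8
```

```text
clock: 4.75
tcp_pos: [632.1, 207.9, 200.2]
orientation: [180.0, -0.0, -173.3]
wrist_force: [-0.3, 0.3, 0.3]
opening: 85.2
grip_force: 0.0
shift [ -0.2  -0.  122.2] turn [ 0.    -0.001 -0.001] tcp [632.1 207.9 200.2] [ 180.    -0.  -173.3] t 4.75
```

```bash
python3 -m pendant '[[0,0,0,50,0,0,0],[0,0,0,90,0,0,0],[0,0,0,115,0,0,0],[0,0,0,122,0,0,0],[0,0,0,122,0,0,0],[1,0,0,122,0,0,0],[1,0,0,122,0,0,0],[1,0,0,122,0,0,0],[1,0,0,122,0,0,0],[1,0,0,122,0,0,0],[1,0,0,122,0,0,0],[1,0,0,122,0,0,0]]' 40; python3 - <<'E'
from h import *; save(grab("scene"),"s1.png")
E
```

```text
clock: 6.25
tcp_pos: [633.4, 207.8, 79.9]
orientation: [180.0, 0.1, -173.2]
wrist_force: [-0.2, -0.4, 5.7]
opening: 42.9
grip_force: 41.1
```

View pics/s1.png

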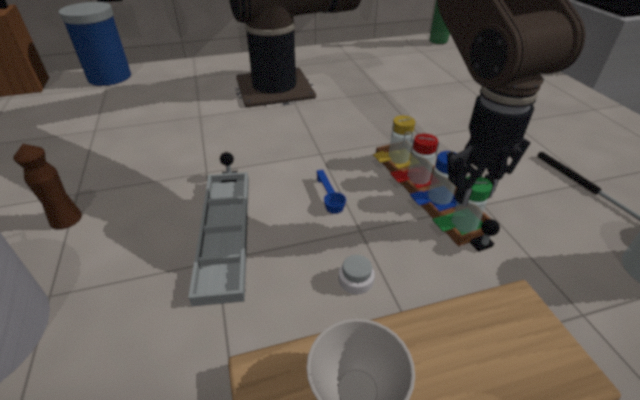

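```bash
python3 -m pendant '[[1,0,0,-20,0,0,0],[1,0,0,-60,0,0,0],[1,0,0,-100,0,0,0],[1,0,0,-115,0,0,0],[1,0,0,-115,0,0,0],[1,0,0,-115,0,0,0]]'; python3 go.py 430.2 -173.5 195 170.4; python3 - <<'E'
from m import *
lids({n:grab(n) for n in("scene","top")})
save(grab("scene"),"s2.png")
E
```

```text
clock: 7.05
tcp_pos: [631.1, 207.5, 190.8]
orientation: [-180.0, -0.2, -173.2]
wrist_force: [-0.9, 0.5, -1.8]
opening: 43.2
grip_force: 40.8
shift [ 244.5 -354.7   -3.1] turn [-0.001 -0.004  0.286] tcp [631.1 207.5 190.8] [-180.    -0.2 -173.2] t 7.05
red scene n 244 px [425.6 140.8] ztop 99.97704928257212 ctr [499.  186.8] ext [39.4 40.2] boxctr [494.2 190.3]
red top n 431 px [205.5 238.6] ztop 98.22855574658533 ctr [492.7 191.8] ext [42.  41.4] boxctr [492.4 191.9]
   tri [492.6 191.9  95.3] 1.4886205746515138
yellow scene n 186 px [404.  120.5] ztop 99.98191723178314 ctr [421.4 180.9] ext [39.1 39.4] boxctr [420.4 180.7]
yellow top n 466 px [209.5 281. ] ztop 97.92746106306703 ctr [419.7 183.7] ext [41.1 41.8] boxctr [419.7 183.2]
   tri [419.5 182.8  98.8] 1.3867688540753407
green scene n 12 px [449.  12.] ztop 108.65862121094682 ctr [-166.2  618.6] ext [ 6.9 19.5] boxctr [-167.2  619.3]
green top none
blue scene n 149 px [100.5  43. ] ztop 109.44974608734711 ctr [-173.1 -435.2] ext [55.9 88.6] boxctr [-166.3 -433.8]
blue top n 416 px [200.1 202.7] ztop 98.15289067281846 ctr [556.5 202.6] ext [41.8 40.3] boxctr [557.  202.2]
   tri [557.9 -82.1 402.7] 387.18752735646564
```

View pics/s2.png

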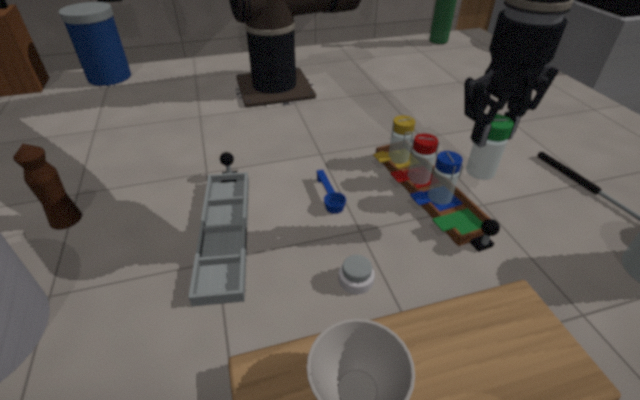

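The green jar is held upright at (500,150), and the other three jars haven't moved. Carrying it to pocket 1.

```bash
python3 -m pendant '[[1,20,-29,0,0,0,0.02],[1,50,-72,0,0,0,0.05],[1,80,-116,0,0,0,0.09],[1,110,-160,0,0,0,0.13],[1,140,-203,0,0,0,0.17],[1,170,-247,0,0,0,0.2],[1,200,-290,0,0,0,0.24],[1,225,-327,0,0,0,0.27],[1,240,-348,0,0,0,0.286],[1,244.5,-354.7,0,0,0,0.286],[1,244.5,-354.7,0,0,0,0.286],[1,244.5,-354.7,0,0,0,0.286]]'; python3 go.py 430.2 -173.5 80 170.4; sleep 0; python3 go.py 430.2 -173.5 80 170.4; python3 - <<'E'
from h import *; save(grab("wrist"),"w3.png"); save(grab("scene"),"s3.png")
a=cv2.imread("pics/w3.png");b=cv2.imread("pics/s3.png"); cv2.imwrite("pics/c3.png",cv2.resize(np.vstack([a,b])[:, :],(480,600)))
E
python3 go.py 430.2 -173.5 80 170.4
```

```text
clock: 8.7
tcp_pos: [431.8, -172.5, 193.1]
orientation: [180.0, -0.0, 170.5]
wrist_force: [0.4, -0.0, -2.1]
opening: 43.0
grip_force: 40.9
shift [  1.4  -1.3 113.1] turn [ 0.001 -0.     0.001] tcp [ 431.8 -172.5  193.1] [180.   -0.  170.5] t 8.7
shift [  1.4  -1.3 113.1] turn [ 0.001 -0.     0.001] tcp [ 431.8 -172.5  193.1] [180.   -0.  170.5] t 8.7
shift [  1.4  -1.3 113.2] turn [ 0.    -0.     0.001] tcp [ 431.8 -172.5  193.2] [180.   -0.  170.5] t 8.8
```

View pics/c3.png

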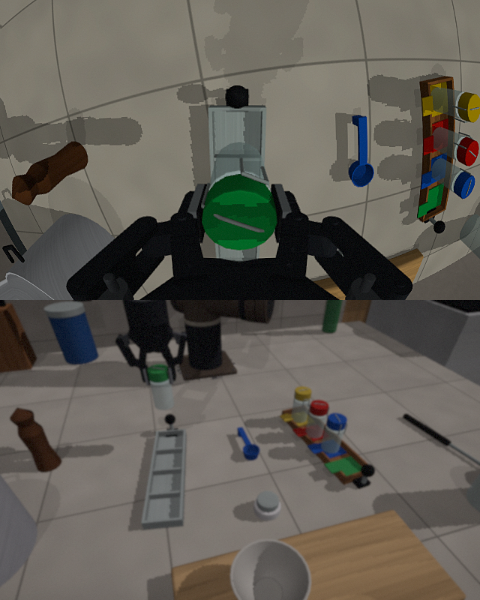

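```bash
python3 -m pendant '[[1,1.4,-1.3,40,0,0,0],[1,1.4,-1.3,80,0,0,0],[1,1.4,-1.3,104,0,0,0],[1,1.4,-1.3,111,0,0,0],[1,1.4,-1.3,114,0,0,0],[1,1.4,-1.3,116,0,0,0],[1,1.4,-1.3,117,0,0,0],[1,1.4,-1.3,117,0,0,0]]'
```

```text
clock: 9.8
tcp_pos: [430.2, -174.6, 76.9]
orientation: [-180.0, 0.1, 170.4]
wrist_force: [0.5, -0.3, -0.3]
opening: 43.1
grip_force: 41.0
```

```bash
python3 -m pendant '[[1,0,0,1,0,0,0],[1,0,0,1,0,0,0],[0,0,0,1,0,0,0],[0,0,0,1,0,0,0],[0,0,0,1,0,0,0],[0,0,0,1,0,0,0],[0,0,0,-30,0,0,0],[0,0,0,-75,0,0,0],[0,0,0,-120,0,0,0],[0,0,0,-120,0,0,0],[0,0,0,-120,0,0,0]]'; python3 go.py 556.5 202.8 194 186.8; python3 - <<'E'
from m import *
W=cloud(p:=grab("top")); save(p,"t4.png")
m=(W[...,2]>84)&(W[...,2]<115)&huemask(p,"green")&(W[...,1]<0)&(W[...,0]>300); print(m.sum(),np.nanmedian(W[m],0),np.nanmax(W[m],0),np.nanmin(W[m],0))
E
python3 go.py 556.5 202.8 194 186.8
```

```text
clock: 11.18
tcp_pos: [429.5, -174.1, 195.7]
orientation: [180.0, -0.0, 170.4]
wrist_force: [0.1, 0.7, 0.1]
opening: 85.4
grip_force: 0.0
shift [-62.3 392.8   1.8] turn [ 0.    -0.001 -0.286] tcp [ 429.5 -174.1  195.7] [180.   -0.  170.4] t 11.175
5 [ 428.8 -154.8   95.5] [ 428.9 -153.1   96.3] [ 427.2 -157.    93.7]
shift [-62.7 392.7   1.1] turn [ 0.001 -0.002 -0.286] tcp [ 429.1 -173.9  194.9] [ 1.799e+02 -1.000e-01  1.704e+02] t 11.225
```

View pics/t4.png

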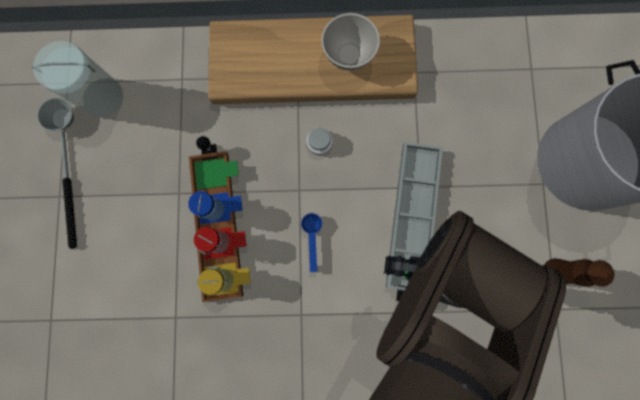

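The arm hides pocket 1 in this view, and the drying rack's green place is empty. Going to blue, then I'll check pocket 1 from there.

```bash
python3 -m pendant '[[0,-4,25,0,0,0,-0.02],[0,-10,70,0,0,0,-0.05],[0,-20,118,0,0,0,-0.09],[0,-27,166,0,0,0,-0.13],[0,-35,216,0,0,0,-0.17],[0,-43,266,0,0,0,-0.2],[0,-50,316,0,0,0,-0.24],[0,-57,360,1,0,0,-0.27],[0,-62,388,1,0,0,-0.286],[0,-62.7,393,1,0,0,-0.286],[0,-62.7,393,1,0,0,-0.286],[0,-62.7,393,1,0,0,-0.286]]'; python3 - <<'E'
from m import *
p=grab("top"); W=cloud(p); cv2.imwrite("pics/t5.png",cv2.resize(cv2.cvtColor(p["image"][120:320,160:460],cv2.COLOR_RGB2BGR),(600,400)))
m=(W[...,2]>93)&(W[...,2]<115)&huemask(p,"green")&(W[...,1]<0)&(W[...,0]>300); print(m.sum(),np.nanmedian(W[m],0),(np.nanmax(W[m],0)+np.nanmin(W[m],0))/2)
E
python3 go.py 556.5 202.8 78 186.8
```

```text
clock: 12.72
tcp_pos: [556.9, 201.6, 194.7]
orientation: [-180.0, -0.1, -173.3]
wrist_force: [-0.2, 0.5, 0.6]
opening: 85.1
grip_force: 0.0
396 [ 429.3 -172.4   94.8] [ 429.4 -172.4   95.7]
shift [  0.3   1.3 117. ] turn [-0.    -0.001 -0.002] tcp [557.  201.6 195. ] [-180.    -0.  -173.3] t 12.775
```

View pics/t5.png

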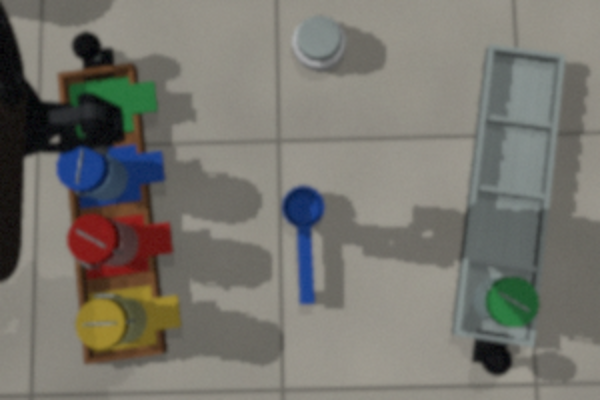

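Green stands in pocket 1 at (429,-172), top at 95 mm, within about 1 mm of the target. Grasping blue and carrying it to pocket 2.

```bash
python3 -m pendant '[[0,0.3,1.3,50,0,0,0],[0,0.3,1.3,90,0,0,0],[0,0.3,1.3,112,0,0,0],[0,0.3,1.3,117,0,0,0],[0,0.3,1.3,117,0,0,0],[1,0.3,1.3,117,0,0,0],[1,0.3,1.3,117,0,0,0],[1,0.3,1.3,117,0,0,0],[1,0.3,1.3,117,0,0,0],[1,0.3,1.3,117,0,0,0],[1,0.3,1.3,117,0,0,0]]' 40;  python3 -m pendant '[[1,0,0,-20,0,0,0],[1,0,0,-60,0,0,0],[1,0,0,-100,0,0,0],[1,0,0,-117,0,0,0],[1,0,0,-117,0,0,0],[1,0,0,-117,0,0,0],[1,0,0,-117,0,0,0]]'; python3 go.py 499.2 -184.6 195 170.4
```

```text
clock: 14.15
tcp_pos: [557.7, 203.9, 79.6]
orientation: [-180.0, 0.1, -173.2]
wrist_force: [-0.7, -2.2, 5.6]
opening: 43.3
grip_force: 40.5
clock: 15.02
tcp_pos: [555.7, 203.7, 193.0]
orientation: [-180.0, -0.2, -173.2]
wrist_force: [-0.2, 0.3, -1.7]
opening: 43.0
grip_force: 40.9
shift [ 101.9 -378.9   -1.5] turn [-0.001 -0.004  0.286] tcp [555.7 203.7 193. ] [-180.    -0.2 -173.2] t 15.025
```

```bash
python3 -m pendant '[[1,7,-27,0,0,0,0.02],[1,19,-70,0,0,0,0.05],[1,32,-118,0,0,0,0.09],[1,45,-166,0,0,0,0.13],[1,58,-214,0,0,0,0.17],[1,71,-262,0,0,0,0.2],[1,84,-310,0,0,0,0.24],[1,94,-350,0,0,0,0.27],[1,100,-373,0,0,0,0.286],[1,102,-379,0,0,0,0.286],[1,102,-379,0,0,0,0.286],[1,102,-379,0,0,0,0.286]]';python3 -c "
from h import *; grab('scene')"; python3 go.py 499.2 -184.6 75.5 170.4
```

```text
clock: 16.52
tcp_pos: [500.3, -183.4, 194.9]
orientation: [180.0, -0.0, 170.5]
wrist_force: [0.1, -0.0, -1.9]
opening: 43.3
grip_force: 41.0
shift [  0.9  -1.4 119.6] turn [ 0.    -0.     0.001] tcp [ 500.4 -183.4  195.1] [180.   -0.  170.5] t 16.575
```

```bash
python3 -m pendant '[[1,0.9,-1.4,40,0,0,0],[1,0.9,-1.4,80,0,0,0],[1,0.9,-1.4,105,0,0,0],[1,0.9,-1.4,113,0,0,0],[1,0.9,-1.4,117,0,0,0],[1,0.9,-1.4,119,0,0,0],[1,0.9,-1.4,120,0,0,0],[1,0.9,-1.4,120,0,0,0],[1,0.9,-1.4,120,0,0,0]]'
```

```text
clock: 17.7
tcp_pos: [500.0, -186.2, 76.6]
orientation: [-180.0, 0.1, 170.4]
wrist_force: [-0.6, 0.8, 4.7]
opening: 43.1
grip_force: 41.3
```

```bash
python3 -m pendant '[[0,0,0,0,0,0,0],[0,0,0,0,0,0,0],[0,0,0,0,0,0,0],[0,0,0,0,0,0,0],[0,0,0,-30,0,0,0],[0,0,0,-75,0,0,0],[0,0,0,-120,0,0,0],[0,0,0,-120,0,0,0],[0,0,0,-120,0,0,0],[0,0,0,-120,0,0,0]]'; python3 -c "
from h import *; grab('scene')"; python3 go.py 492.8 191.9 194 186.8
```

```text
clock: 18.95
tcp_pos: [498.2, -185.2, 193.3]
orientation: [179.9, -0.2, 170.4]
wrist_force: [-0.6, -0.5, 0.3]
opening: 85.2
grip_force: 0.0
shift [6.840e+01 3.709e+02 1.000e-01] turn [ 0.002 -0.003 -0.286] tcp [ 498.2 -185.2  193.4] [179.9  -0.2 170.4] t 19.0
```

```bash
python3 -m pendant '[[0,5,25,0,0,0,-0.02],[0,12,68,0,0,0,-0.05],[0,21,115,0,0,0,-0.09],[0,30,162,0,0,0,-0.13],[0,38,210,0,0,0,-0.17],[0,47,257,0,0,0,-0.2],[0,56,305,0,0,0,-0.24],[0,63,345,0,0,0,-0.27],[0,67,366,0,0,0,-0.286],[0,68,371,0,0,0,-0.286],[0,68,371,0,0,0,-0.286],[0,68,371,0,0,0,-0.286]]'; python3 - <<'E'
from m import *
p=grab("top"); W=cloud(p)
for c in("green","blue"):
    m=(W[...,2]>92)&(W[...,2]<115)&huemask(p,c)&(W[...,1]<-100)&(W[...,0]>300); print(c,m.sum(),np.nanmedian(W[m],0),(np.nanmax(W[m],0)+np.nanmin(W[m],0))/2)
E
python3 go.py 492.8 191.9 78 186.8
```

```text
clock: 20.5
tcp_pos: [494.1, 190.5, 195.0]
orientation: [-180.0, -0.0, -173.3]
wrist_force: [-0.3, 0.3, -0.2]
opening: 85.2
grip_force: 0.0
green 428 [ 429.8 -171.7   94.8] [ 429.4 -172.5   95.6]
blue 434 [ 498.5 -184.5   94.8] [ 498.1 -185.    95.2]
shift [  1.1   1.6 117.1] turn [-0.    -0.    -0.002] tcp [494.2 190.5 195.1] [-180.    -0.  -173.3] t 20.55
```

Green and blue are both placed within about 1 mm. Red is next.

```bash
python3 -m pendant '[[0,1.1,1.6,50,0,0,0],[0,1.1,1.6,90,0,0,0],[0,1.1,1.6,112,0,0,0],[0,1.1,1.6,117,0,0,0],[0,1.1,1.6,117,0,0,0],[1,1.1,1.6,117,0,0,0],[1,1.1,1.6,117,0,0,0],[1,1.1,1.6,117,0,0,0],[1,1.1,1.6,117,0,0,0],[1,1.1,1.6,117,0,0,0],[1,1.1,1.6,117,0,0,0]]' 40;  python3 -m pendant '[[1,0,0,-20,0,0,0],[1,0,0,-60,0,0,0],[1,0,0,-100,0,0,0],[1,0,0,-117,0,0,0],[1,0,0,-117,0,0,0],[1,0,0,-117,0,0,0],[1,0,0,-117,0,0,0]]'; python3 -c "
from h import *; grab('scene');grab('scene')"; python3 go.py 568.2 -196.4 195 170.4
```

```text
clock: 21.92
tcp_pos: [493.7, 192.9, 79.5]
orientation: [-180.0, 0.1, -173.2]
wrist_force: [-0.7, -2.2, 5.9]
opening: 43.1
grip_force: 40.5
clock: 22.8
tcp_pos: [491.7, 192.7, 193.1]
orientation: [-180.0, -0.2, -173.2]
wrist_force: [0.2, 0.7, -0.9]
opening: 43.2
grip_force: 40.9
shift [ -29.7 -395.4   -1.2] turn [-0.001 -0.003  0.286] tcp [492.1 192.7 193.8] [-1.800e+02 -1.000e-01 -1.732e+02] t 22.9
```

```bash
python3 -m pendant '[[1,-2,-27,0,0,0,0.02],[1,-5,-72,0,0,0,0.05],[1,-9,-121,0,0,0,0.09],[1,-13,-171,0,0,0,0.13],[1,-17,-221,0,0,0,0.17],[1,-20,-271,0,0,0,0.2],[1,-24,-321,0,0,0,0.24],[1,-27,-364,0,0,0,0.27],[1,-29,-389,0,0,0,0.286],[1,-29.7,-395.4,0,0,0,0.286],[1,-29.7,-395.4,0,0,0,0.286],[1,-29.7,-395.4,0,0,0,0.286]]';python3 -c "
from h import *; grab('scene');save(grab('scene'),'s6.png')"; python3 go.py 568.2 -196.4 75.4 170.4
```

```text
clock: 24.4
tcp_pos: [568.8, -194.8, 195.2]
orientation: [180.0, -0.0, 170.5]
wrist_force: [-0.5, -0.2, -0.9]
opening: 43.0
grip_force: 41.0
shift [  0.4  -1.6 120. ] turn [ 0.    -0.     0.001] tcp [ 568.9 -195.   195.4] [180.   -0.  170.5] t 24.5
```

View pics/s6.png

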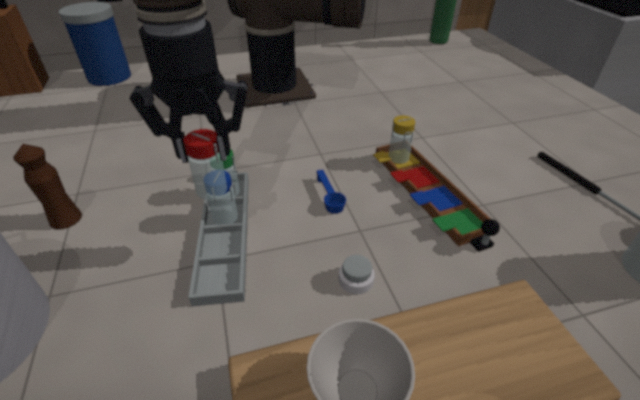

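The red jar (203,145) is held upright above the third pocket. Green and blue are behind it, and yellow is still at (402,130).

```bash
python3 -m pendant '[[1,0.4,-1.6,40,0,0,0],[1,0.4,-1.6,80,0,0,0],[1,0.4,-1.6,105,0,0,0],[1,0.4,-1.6,113,0,0,0],[1,0.4,-1.6,117,0,0,0],[1,0.4,-1.6,119,0,0,0],[1,0.4,-1.6,120,0,0,0],[1,0.4,-1.6,120,0,0,0],[1,0.4,-1.6,120,0,0,0]]'
```

```text
clock: 25.62
tcp_pos: [569.0, -198.1, 76.6]
orientation: [-180.0, 0.1, 170.4]
wrist_force: [0.3, 1.2, 3.5]
opening: 42.6
grip_force: 41.2
```

```bash
python3 -m pendant '[[0,0,0,0,0,0,0],[0,0,0,0,0,0,0],[0,0,0,0,0,0,0],[0,0,0,0,0,0,0],[0,0,0,-30,0,0,0],[0,0,0,-75,0,0,0],[0,0,0,-120,0,0,0],[0,0,0,-120,0,0,0],[0,0,0,-120,0,0,0],[0,0,0,-120,0,0,0]]'; python3 -c "
from h import *; grab('scene');grab('scene')"; python3 go.py 419.4 182.7 194 186.8
```

```text
clock: 26.88
tcp_pos: [567.2, -197.2, 193.1]
orientation: [179.9, -0.2, 170.4]
wrist_force: [0.5, 0.8, -0.7]
opening: 85.6
grip_force: 0.0
shift [209.5 350.    0.5] turn [ 0.002 -0.003 -0.287] tcp [ 567.5 -197.4  193.4] [179.9  -0.2 170.4] t 26.975
```

```bash
python3 -m pendant '[[0,14,24,0,0,0,-0.02],[0,38,64,0,0,0,-0.05],[0,65,108,0,0,0,-0.09],[0,92,153,0,0,0,-0.13],[0,118,198,0,0,0,-0.17],[0,145,243,0,0,0,-0.2],[0,172,288,0,0,0,-0.24],[0,194,324,0,0,0,-0.27],[0,206,345,0,0,0,-0.286],[0,209.5,350,0,0,0,-0.286],[0,209.5,350,0,0,0,-0.286],[0,209.5,350,0,0,0,-0.286]]'; python3 -c "
from h import *; grab('scene');grab('scene')"; python3 go.py 419.4 182.7 78 186.8
```

```text
clock: 28.48
tcp_pos: [420.5, 181.5, 195.2]
orientation: [-180.0, -0.0, -173.3]
wrist_force: [-0.2, 0.2, 1.0]
opening: 85.3
grip_force: 0.0
shift [  1.    1.3 117.3] turn [-0.    -0.    -0.002] tcp [420.5 181.5 195.3] [-180.    -0.  -173.3] t 28.575
```

```bash
python3 -m pendant '[[0,1,1.3,50,0,0,0],[0,1,1.3,90,0,0,0],[0,1,1.3,112,0,0,0],[0,1,1.3,117,0,0,0],[0,1,1.3,117,0,0,0],[1,1,1.3,117,0,0,0],[1,1,1.3,117,0,0,0],[1,1,1.3,117,0,0,0],[1,1,1.3,117,0,0,0],[1,1,1.3,117,0,0,0],[1,1,1.3,117,0,0,0]]' 40;  python3 -m pendant '[[1,0,0,-20,0,0,0],[1,0,0,-60,0,0,0],[1,0,0,-100,0,0,0],[1,0,0,-120,0,0,0],[1,0,0,-120,0,0,0],[1,0,0,-120,0,0,0],[1,0,0,-120,0,0,0]]'; python3 -c "
from h import *; grab('scene');grab('scene')"; python3 go.py 637.2 -208.1 198 170.4
```

```text
clock: 29.95
tcp_pos: [419.9, 183.5, 79.4]
orientation: [-180.0, 0.1, -173.2]
wrist_force: [-0.6, -1.2, 7.2]
opening: 42.7
grip_force: 40.5
clock: 30.82
tcp_pos: [418.0, 183.3, 196.4]
orientation: [-180.0, -0.2, -173.2]
wrist_force: [-0.6, -0.2, -2.1]
opening: 43.1
grip_force: 41.0
shift [-171.2 -414.5   -1.4] turn [-0.    -0.002  0.286] tcp [418.3 183.3 197. ] [-1.800e+02 -1.000e-01 -1.732e+02] t 30.925
```

```bash
python3 -m pendant '[[1,-10,-25,0,0,0,0.02],[1,-29,-70,0,0,0,0.05],[1,-50,-120,0,0,0,0.09],[1,-71,-171,0,0,0,0.13],[1,-92,-222,0,0,0,0.17],[1,-113,-273,0,0,0,0.2],[1,-134,-324,0,0,0,0.24],[1,-155,-375,0,0,0,0.27],[1,-166,-402,0,0,0,0.286],[1,-171,-414,0,0,0,0.286],[1,-171.2,-414.5,0,0,0,0.286],[1,-171.2,-414.5,0,0,0,0.286]]';python3 -c "
from h import *; grab('scene');grab('scene')"; python3 go.py 637.2 -208.1 75.4 170.4
```

```text
clock: 32.42
tcp_pos: [637.4, -206.6, 198.0]
orientation: [180.0, -0.1, 170.4]
wrist_force: [-0.1, -0.9, -0.9]
opening: 43.3
grip_force: 41.1
shift [  0.   -1.6 123. ] turn [ 0.    -0.     0.001] tcp [ 637.5 -206.6  198.4] [180.   -0.  170.5] t 32.525
```

```bash
python3 -m pendant '[[1,0,-1.6,40,0,0,0],[1,0,-1.6,80,0,0,0],[1,0,-1.6,108,0,0,0],[1,0,-1.6,116,0,0,0],[1,0,-1.6,120,0,0,0],[1,0,-1.6,122,0,0,0],[1,0,-1.6,123,0,0,0],[1,0,-1.6,123,0,0,0],[1,0,-1.6,123,0,0,0]]'
```

```text
clock: 33.65
tcp_pos: [638.3, -209.9, 76.5]
orientation: [-180.0, 0.1, 170.4]
wrist_force: [1.5, 0.8, 0.9]
opening: 43.0
grip_force: 41.2
```

```bash
python3 -m pendant '[[1,0,0,0.5,0,0,0],[0,0,0,0.5,0,0,0],[0,0,0,0.5,0,0,0],[0,0,0,0.5,0,0,0],[0,0,0,0.5,0,0,0],[0,0,0,-30,0,0,0],[0,0,0,-75,0,0,0],[0,0,0,-120,0,0,0],[0,0,0,-120,0,0,0]]'; python3 -m pendant '[[0,0,50,0,0,0,0],[0,0,100,0,0,0,0],[0,0,150,0,0,0,0],[0,0,200,0,0,0,0],[0,0,250,0,0,0,0],[0,0,280,0,0,0,0],[0,0,280,0,0,0,0],[0,0,280,0,0,0,0]]'; python3 - <<'E'
from m import *
p=grab("top"); W=cloud(p); s=grab("scene"); save(s,"s7.png"); save(p,"t7.png")
ax=np.array([.986,-.167]); c0=np.array([533.6,-190.9])
for c in HUE:
    m=(W[...,2]>92)&(W[...,2]<115)&huemask(p,c)&(W[...,1]<-100)&(W[...,0]>300); q=(np.nanmax(W[m],0)+np.nanmin(W[m],0))/2; d=q[:2]-c0
    print(c,m.sum(),q,"rack x,y",d@ax,d@[.167,.986])
E
```

```text
clock: 34.78
tcp_pos: [640.2, -210.8, 201.5]
orientation: [-179.8, 0.6, 170.4]
wrist_force: [-0.3, 0.1, 0.0]
opening: 85.5
grip_force: 0.0
clock: 35.78
tcp_pos: [683.8, 65.9, 194.1]
orientation: [-180.0, -0.1, 170.4]
wrist_force: [-0.3, -0.2, -0.7]
opening: 85.6
grip_force: 0.0
red 408 [ 566.9 -197.2   95.8] rack x,y 33.91888480566218 -0.615906382038195
yellow 394 [ 636.6 -208.2   95.2] rack x,y 104.46660117575928 0.15926093610508438
green 420 [ 429.4 -172.5   95.4] rack x,y -105.79303902835831 0.7419780631712866
blue 437 [ 498.  -184.8   95.2] rack x,y -36.06908858608646 0.04898512448029494
```

View pics/s7.png

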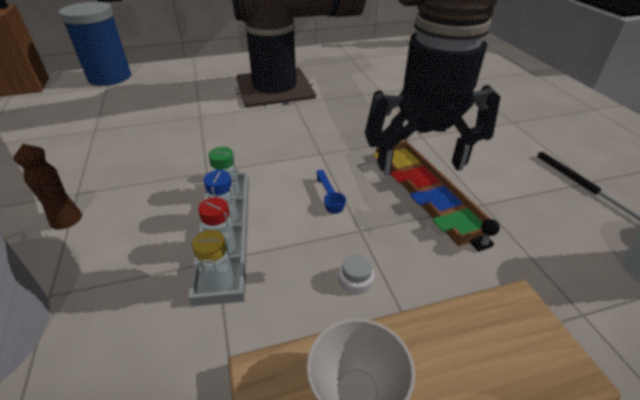

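View pics/t7.png

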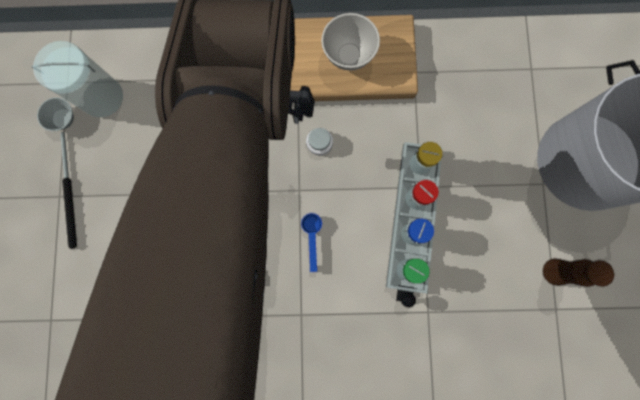

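Both pictures show all four jars upright in the spice rack. In the top view they run green (416,271), blue (421,232), red (425,192), yellow (430,153), counted from the knob at (405,298). The gripper is clear and touching nothing.

```bash
python3 -c "
from rig import manip; print(manip.close_job())"
```

```text
the job is handed in; nothing more can be done
None
```

All four jars stand upright in the spice rack, in order from its knob green, blue, red, yellow, each measured within about 2 mm of its pocket's centre; I handed the job in at about 36 s, but the hand-in call returned no verdict.

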